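Chock the spare rollers in the keyed parts cradle

ROBOT

A 6-joint arm with a two-finger parallel gripper is mounted at the origin on a cart in front of the work surface, level with it; the furniture and walls round the work are solid. World frame = base frame: x ahead of the robot, y to its left, z up, the work surface at z = 0. Lengths are in m, angles in degrees, forces in N, time in s.
With the tool pointing down it reaches from about 0.225 to 0.875 m from the base axis. Payload 3.4 kg.
Tool frame: the origin (TCP) lies on the centre line of the jaws, within the pads' length; the fingertips stand 11 mm ahead of it and the grasp point (between the pads) lies 8 mm behind it; z points along the fingers, y is the direction in which the jaws open and shut (so a half turn about z gives the same grasp; the last joint's range is limited). The gripper opens to 85 mm and grips with 20 to 120 N. Pads are 22 mm wide; open, the fingers measure 114 mm over their backs; the gripper's body (76 mm by 85 mm) begins 54 mm behind the grasp point. The pads swing forward as they close: fully open they stand 13 mm farther back than shut.
Start: joints at [-73.281, 15.808, 86.224, -0, 77.962, -6.933], TCP at [0.231, -0.527, 0.242] pointing down, gripper open.
Joint ranges: [-165.64, 165.64], [-43.16, 119.46], [12.63, 154.43], [-67.54, 247.53], [6.08, 155.33], [-154.97, 154.97]. Speed limits (degrees/s): [147.25, 147.25, 180, 180, 180, 180].

INTERFACE

Orientations are given as [roll, pitch, yaw] about the fixed x, y, z axes, in that order (R = Rz(yaw) Ry(pitch) Rx(roll)).
In Python, from workcell import ctrl, viewer gives the robot as it stands.
- The arm moves only by the tool apply_moves, never from a script. Its argument "moves" is a list that holds one entry, the list of rows, each a list of 5 numbers: the closure in counts, from 0 (fully open) to 255 (shut), then the shift along the tool's x, y, z in mm, then the turn about the tool's z in degrees. In form: [[[fingers, tx, ty, tz, turn], ...]]. A call has 1 to 20 rows; each row is the pose to reach, as a shift and turn from the pose commanded when the call began, along the tool's axes at that moment; what a row does not reach only later rows make up. A row lasts 1/12 s, in which the tool goes at most 41.7 mm and 7.16 degrees, less where a joint would pass 70% of its speed; a pose out of reach is approached as far as the arm can. A call with a gripper value outside its range is refused whole. The fingers move at their own pace and stop on an object; "squeeze" is the grip in N (left out, the last holds). Time passes only in rows, so rows that repeat a pose let the fingers close. It gives the time, the measured TCP pose, the force and the opening at its end, in the units of the state.
- ctrl.get_obs(): the state, without advancing time (a new reading comes with each control period).
- viewer.read_camera(name): name is "side" or "top"; returns a dict with "img" (480x640x3 uint8, blue, green, red), "camera_matrix" (3x3 intrinsics, pixels), "world_to_cam" (4x4, takes a point from world to camera coordinates). Camera axes: x right, y up, looking along -z (the intrinsics and any distortion apply to the point x, -y, -z); pixel columns grow to the right and rows downward; lengths in m; the calibration is good to about 2 mm. A picture is of the moment at which its call begins. There is no depth.
- ctrl.finish_job(): hands the job in, once; it reports no verdict.
The state is a dict: "t": time; "q": joint angles; "qd": joint speeds; "joint_efforts": joint torques, N m; "position": TCP position; "tcp_rot": TCP orientation; "wrist_force": force on the tool from outside, world axes, zero at the start; "torque": the same for the moment, N m; "opening": finger opening in m.
Only numpy, scipy, OpenCV 4.12 (cv2) and the standard library are available. Lean on these libraries where they do the work, as an engineer would, in place of code of your own. Each camera call takes 0.05 s, during which the arm holds its last target. There are 200 camera calls.

TASK

Put the bottle-roller machine's spare rollers away in the parts cradle so that they cannot roll about. First seat the longer grey block right down on the cradle floor and against the end plate (each block goes down only with its notch over the cradle's rib, so if it stands proud, turn it round); then lay all the rollers across the two tracks in one close row starting at that block; last, seat the shorter grey block right down behind the last roller, snug against it. Let go of everything and leave the timer, the tape and the bottle where they are.

Things in the scene. Friction and masses are not known exactly. Their poses are not given: they have to be found in the camera images.
- cradle: fixed aluminium cradle, 110 mm wide (x), 360 long (y); origin: centre of its underside. Base 8 mm thick; two steel tracks along y (x = +-24 to +-40 mm, tops at z = 22 mm) carry the roller tyres, with guides 47 to 52 mm out, up to z = 32; between the tracks a channel 48 wide for the blocks' feet, with a rib. End plate 64 high at the -y end; +y end open
- channel (a point): middle of the channel floor (cradle z = 8 mm). A steel rib 8 wide, 10 high runs along the whole floor with its middle 9 mm to the +x or to the -x side, differing from start to start (the other side has only a flush strip): look, or feel with a block. Right way round, a block's underside comes down to this floor; wrong way it stops on the rib, 10 mm higher
- end_face (a point): point of the end plate's inner face at the channel floor (cradle y = -170 mm); the longer block goes against this face, its middle then 28 mm from it
- end_block: the longer grey plastic block, 56 mm long (y), 84 wide (x), 76 high, 0.42 kg. Origin: centre of its foot's underside. Steel foot 41 wide, 16 high; notch in the foot 15 wide and 12 deep, runs through along y, its middle at x = +9 mm. Body 84 wide at z = 16 to 46 mm; above it a 24 x 24 mm grip post to z = 76. Upright, any yaw. Goes against the end plate.
- chock: the shorter grey plastic block, 40 mm long (y), 84 wide (x), 76 high, 0.30 kg. Origin: centre of its foot's underside. Steel foot 41 wide, 16 high; notch in the foot 15 wide and 12 deep, runs through along y, its middle at x = +9 mm. Body 84 wide at z = 16 to 46 mm; above it a 24 x 24 mm grip post to z = 76. Upright, any yaw. Closes the row; seated, it slides along the rib.
- roller_1: spare roller lying on its side: steel axle 20 mm thick, 100 long, with two black rubber tyres 56 across and 20 wide, 44 mm of bare axle between them to grip. Origin: middle of the axle (28 mm above what the tyres stand on); x along the axle, y and z turn as it rolls. 0.22 kg. Three or all four are present (None: absent, or held)
- roller_2: spare roller lying on its side: steel axle 20 mm thick, 100 long, with two black rubber tyres 56 across and 20 wide, 44 mm of bare axle between them to grip. Origin: middle of the axle (28 mm above what the tyres stand on); x along the axle, y and z turn as it rolls. 0.22 kg. Three or all four are present (None: absent, or held)
- roller_3: spare roller lying on its side: steel axle 20 mm thick, 100 long, with two black rubber tyres 56 across and 20 wide, 44 mm of bare axle between them to grip. Origin: middle of the axle (28 mm above what the tyres stand on); x along the axle, y and z turn as it rolls. 0.22 kg. Three or all four are present (None: absent, or held)
- roller_4: spare roller lying on its side: steel axle 20 mm thick, 100 long, with two black rubber tyres 56 across and 20 wide, 44 mm of bare axle between them to grip. Origin: middle of the axle (28 mm above what the tyres stand on); x along the axle, y and z turn as it rolls. 0.22 kg. Three or all four are present (None: absent, or held)
- timer: bystander: bench timer 66 x 62 x 19 mm lying among the things, origin at the centre of its underside; leave alone
- tape: bystander: roll of tape 66 mm across, 19 mm high, lying flat, origin at the centre of its underside; leave alone
- bottle_a: bystander: red-capped sample bottle 71 mm across, 108 mm high, standing at the right, origin at the centre of its underside; leave alone
Not all that is in view belongs to the job. Leave any red look-alike of the chock alone.

How it is judged (in metres and radians):
On the way, in this order (a step that is already met when the one before it is completed fails the run):
1. the longer block is seated on the cradle floor, over the rib, against the end plate (z of end_block in the frame of cradle between 0.005 and 0.011 m and x of end_block in the frame of cradle between -0.005 and 0.005 m and angle between the x axis of end_block and the x axis of cradle, either way round below 0.08 rad and angle between end_block's own z axis and vertical below 0.06 rad and linear speed of end_block below 0.03 m/s and y of end_block in the frame of cradle below -0.136 m), for 0.2 s.
2. all rollers present lie across the two tracks (z of roller_1 in the frame of cradle between 0.046 and 0.054 m and x of roller_1 in the frame of cradle between -0.012 and 0.012 m and angle between the x axis of each of roller_1, roller_2, roller_3, roller_4 and the x axis of cradle, either way round below 0.15 rad and linear speed of each of roller_1, roller_2, roller_3, roller_4 below 0.05 m/s and z of roller_2 in the frame of cradle between 0.046 and 0.054 m and x of roller_2 in the frame of cradle between -0.012 and 0.012 m and z of roller_3 in the frame of cradle between 0.046 and 0.054 m and x of roller_3 in the frame of cradle between -0.012 and 0.012 m and z of roller_4 in the frame of cradle between 0.046 and 0.054 m and x of roller_4 in the frame of cradle between -0.012 and 0.012 m), for 0.2 s.
3. the shorter block is seated on the cradle floor, over the rib, close behind the last roller (z of chock in the frame of cradle between 0.005 and 0.011 m and x of chock in the frame of cradle between -0.005 and 0.005 m and angle between the x axis of chock and the x axis of cradle, either way round below 0.08 rad and angle between chock's own z axis and vertical below 0.06 rad and linear speed of chock below 0.03 m/s and horizontal distance between any of roller_1, roller_2, roller_3, roller_4 and chock below 0.054 m), for 0.2 s.
At the end, for the whole second after the job is handed in: Both blocks sunk over the rib (underside within 3 mm of the cradle floor), the longer within 6 mm of the end plate; every roller present lies on both tracks, square within 0.1 rad and central within 10 mm; no gap over 6 mm between end block, rollers and chock; all at rest and released (all of step 1 and all of step 3 and z of roller_1 in the frame of cradle between 0.046 and 0.054 m and x of roller_1 in the frame of cradle between -0.01 and 0.01 m and y of roller_1 in the frame of cradle between -0.092 and 0.096 m and angle between the x axis of each of roller_1, roller_2, roller_3, roller_4 and the x axis of cradle, either way round below 0.1 rad and linear speed of each of roller_1, roller_2, roller_3, roller_4 below 0.03 m/s and (distance between roller_1 and roller_2 below 0.063 m or distance between roller_1 and roller_3 below 0.063 m or distance between roller_1 and roller_4 below 0.063 m) and z of roller_2 in the frame of cradle between 0.046 and 0.054 m and x of roller_2 in the frame of cradle between -0.01 and 0.01 m and y of roller_2 in the frame of cradle between -0.092 and 0.096 m and (distance between roller_2 and roller_1 below 0.063 m or distance between roller_2 and roller_3 below 0.063 m or distance between roller_2 and roller_4 below 0.063 m) and z of roller_3 in the frame of cradle between 0.046 and 0.054 m and x of roller_3 in the frame of cradle between -0.01 and 0.01 m and y of roller_3 in the frame of cradle between -0.092 and 0.096 m and (distance between roller_3 and roller_1 below 0.063 m or distance between roller_3 and roller_2 below 0.063 m or distance between roller_3 and roller_4 below 0.063 m) and z of roller_4 in the frame of cradle between 0.046 and 0.054 m and x of roller_4 in the frame of cradle between -0.01 and 0.01 m and y of roller_4 in the frame of cradle between -0.092 and 0.096 m and (distance between roller_4 and roller_1 below 0.063 m or distance between roller_4 and roller_2 below 0.063 m or distance between roller_4 and roller_3 below 0.063 m) and horizontal distance between any of roller_1, roller_2, roller_3, roller_4 and end_block below 0.063 m); the robot touches nothing.
It fails at once if a bystander (timer, tape or bottle) is pushed over 4 cm or tipped (distance of any of timer, tape, bottle_a from where it was at the start of the episode above 0.04 m or angle between any of timer, tape, bottle_a's own z axis and vertical above 0.5 rad).
Of roller_1, roller_2, roller_3, roller_4 only 3 to 4 are there at a start; the rules pass over those that are not, and their reading is None.
At some moment in a run one of end_block, chock may be knocked a few centimetres aside while the robot is not near it.
Once in a run the grip may slacken for a moment while it holds something.
It also fails if it takes over 210 s, if anything falls off the work surface, if the arm or the gripper's body presses on something with over 40 N, if the wrist force passes 120 N, or if a joint passes its speed limit or range.

## Working session

There is one attempt and no reset: what is moved stays moved. The work goes in short steps, Python scripts to look and compute and a tool call to move; the robot and the scene stay as the last step left them, time stands still between calls to the robot, and variables do not carry over. Pictures are saved under pics/ and viewed, about 12 in all and at most 16, crops included, and the job is handed in when it is done.

Besides the shell and the picture viewer there is one more tool, called after "Call:" as a command line: name --argument value ..., lists and objects as JSON in quotes. apply_moves: Moves the arm, as the interface text tells. Its arguments: {"type":"object","properties":{"moves":{"type":"array"},"squeeze":{"type":"number"}},"required":["moves"]}

```bash
ls; mkdir -p pics; cat > h.py <<'E'
import numpy as np, cv2
from workcell import ctrl, viewer
def shot(name,fn=None):
    c=viewer.read_camera(name)
    if fn: cv2.imwrite('pics/'+fn,c['img'])
    return c
def ray(c,u,v):
    K=np.array(c['camera_matrix']);T=np.array(c['world_to_cam'])
    d=np.linalg.inv(K)@[u,v,1]; d=np.array([d[0],-d[1],-d[2]])
    R=T[:3,:3]; return -R.T@T[:3,3], R.T@d
def onz(c,u,v,z):
    o,d=ray(c,u,v); return o+d*(z-o[2])/d[2]
def proj(c,p):
    T=np.array(c['world_to_cam']);q=T[:3,:3]@np.array(p)+T[:3,3]
    k=np.array(c['camera_matrix'])@[q[0],-q[1],-q[2]]; return k[:2]/k[2]
E
python3 - <<'E'
from h import *
print(ctrl.get_obs())
for n in('top','side'):
    c=shot(n,n+'0.png');print(n,list(c),c['camera_matrix'],ray(c,320,240))
E
```

```text
pics
{'t': 0.0, 'q': array([-7.32819511e+01,  1.58476072e+01,  8.62963440e+01, -1.10928103e-03,
        7.79634620e+01, -6.93130558e+00]), 'qd': array([ 0.12354371,  0.02081841,  0.12611371, -0.04158191,  0.00109251,
        0.12662072]), 'joint_efforts': array([-1.10919515e-03, -4.16772544e+01, -2.45803177e+01,  4.93523908e-05,
        1.11548707e-02, -2.19920884e-05]), 'position': array([ 0.23050417, -0.5262001 ,  0.24143205]), 'tcp_rot': array([-1.79893241e+02, -1.18860065e-02,  2.36495757e+01]), 'wrist_force': array([ 0.73233033,  0.3512526 , -0.40701087]), 'torque': array([-0.02993802,  0.03810925,  0.00561546]), 'opening': 0.08594852522773137}
top ['img', 'camera_matrix', 'world_to_cam'] [[556.67327708   0.         305.83977181]
 [  0.         556.67327708 238.86270357]
 [  0.           0.           1.        ]] (array([ 0.17834351, -0.01053628,  1.65264059]), array([ 0.20563519, -0.02400181, -0.97866711]))
side ['img', 'camera_matrix', 'world_to_cam'] [[625.19124502   0.         327.60037664]
 [  0.         625.19124502 234.46587784]
 [  0.           0.           1.        ]] (array([ 0.00802666, -1.29732763,  1.26778708]), array([ 0.26142359,  0.69292667, -0.67211344]))
```

View pics/top0.png

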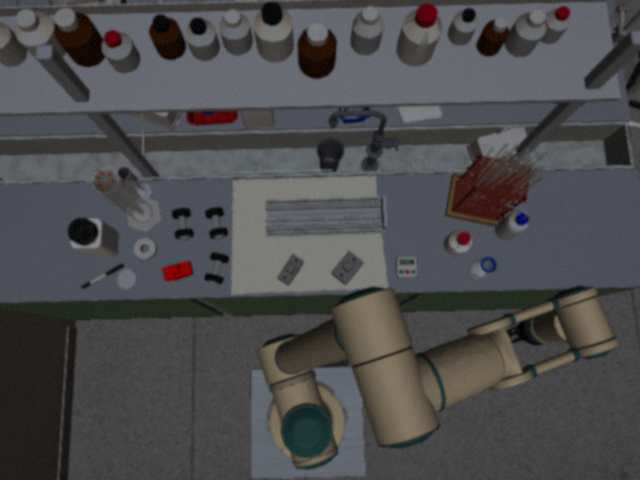

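View pics/side0.png

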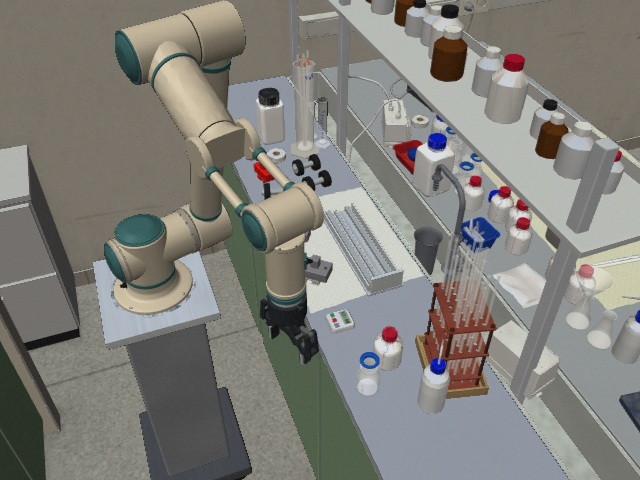

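```bash
python3 - <<'E'
from h import *
i=cv2.imread('pics/top0.png')
cv2.imwrite('pics/c1.png',cv2.convertScaleAbs(cv2.resize(i[185:300,150:420],None,fx=2.95,fy=2.95,interpolation=cv2.INTER_CUBIC),alpha=1.5))
E
```

```text
(no output)
```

View pics/c1.png

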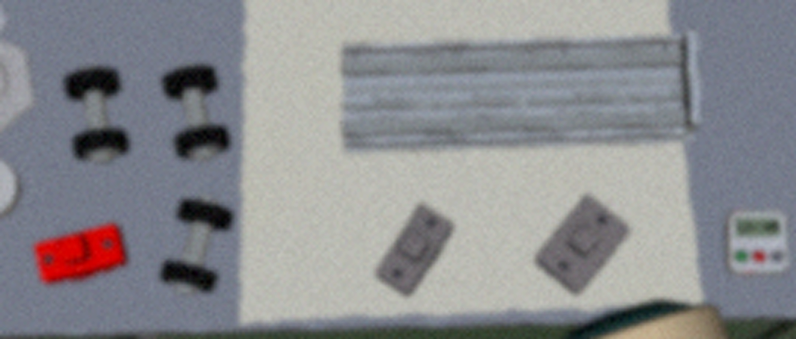

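```bash
python3 - <<'E'
from h import *
f=[shot('side') for _ in range(6)];i=np.mean([c['img'] for c in f],0)
np.save('side.npy',i)
a=cv2.resize(i[195:300,300:410],None,fx=5.5,fy=5.5,interpolation=cv2.INTER_CUBIC)
cv2.imwrite('pics/c2.png',np.clip(a,0,255))
f=[shot('top') for _ in range(6)];i=np.mean([c['img'] for c in f],0)
np.save('top.npy',i)
a=cv2.resize(i[190:245,255:400],None,fx=5.5,fy=5.5,interpolation=cv2.INTER_CUBIC)
cv2.imwrite('pics/c3.png',np.clip((a-90)*2.4,0,255))
E
```

```text
[ WARN:0@8.212] global loadsave.cpp:1063 imwrite_ Unsupported depth image for selected encoder is fallbacked to CV_8U.
```

View pics/c2.png

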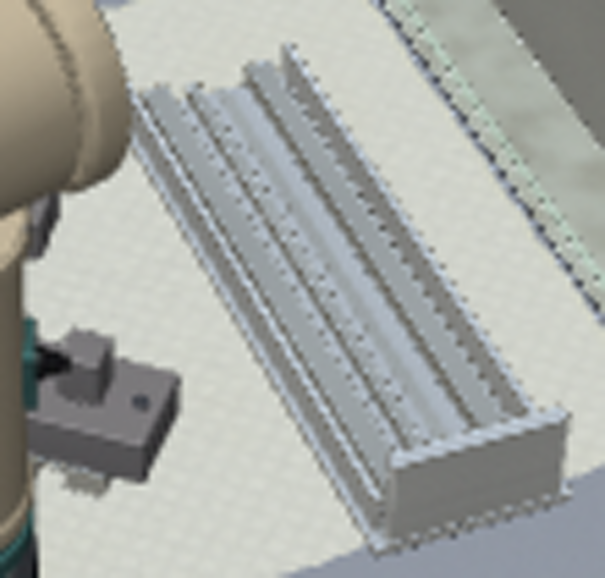

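View pics/c3.png

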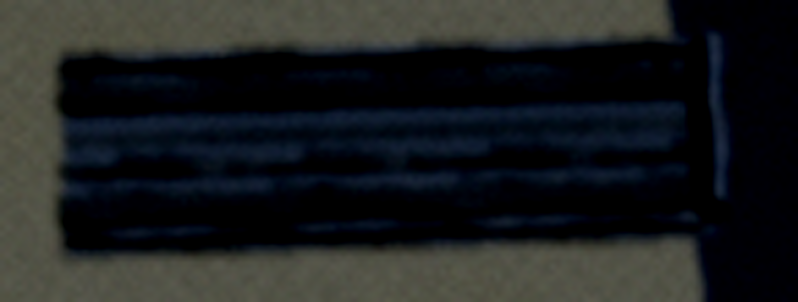

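```bash
cat >> h.py <<'E'
def rect(i,x0,y0,x1,y1,test,amin=40):
    m=np.zeros(i.shape[:2],np.uint8); m[y0:y1,x0:x1]=test(i[y0:y1,x0:x1].astype(float))*255
    m=cv2.morphologyEx(m,cv2.MORPH_OPEN,np.ones((2,2)))
    cs,_=cv2.findContours(m,0,2); return [c for c in cs if cv2.contourArea(c)>amin]
E
python3 - <<'E'
from h import *
c=shot('top'); i=np.load('top.npy')
for p in [(330,195),(310,262),(285,270),(347,267),(300,218),(360,200)]: print(p,i[p[1],p[0]].round())
gr=lambda a:(a[...,2]-a[...,0])<4   # not cream
for nm,b in dict(cr=(255,190,380,245),bl=(270,248,375,290)).items():
  for k in rect(i,*b,gr,80):
    r=cv2.minAreaRect(k); print(nm,cv2.contourArea(k),r)
    for z in (0.008,0.03,0.046):
        P=np.array([onz(c,*q,z)[:2] for q in cv2.boxPoints(r)]); print(z,P.mean(0).round(4),P.round(3).tolist(),[round(np.linalg.norm(P[j]-P[j-1]),4) for j in range(2)])
E
```

```text
(330, 195) [119. 124. 124.]
(310, 262) [120. 125. 125.]
(285, 270) [61. 59. 61.]
(347, 267) [72. 71. 74.]
(300, 218) [107.  99.  94.]
(360, 200) [81. 79. 76.]
cr 4369.5 ((323.0309143066406, 214.796875), (45.058658599853516, 115.03881072998047), 88.63607025146484)
0.008 [ 0.6028 -0.0624] [[0.674, 0.114], [0.673, -0.24], [0.532, -0.236], [0.532, 0.112]] [np.float64(0.1418), np.float64(0.3537)]
0.03 [ 0.5971 -0.0617] [[0.667, 0.112], [0.667, -0.237], [0.527, -0.233], [0.527, 0.11]] [np.float64(0.1399), np.float64(0.349)]
0.046 [ 0.593  -0.0612] [[0.662, 0.111], [0.662, -0.234], [0.524, -0.23], [0.524, 0.109]] [np.float64(0.1385), np.float64(0.3455)]
bl 445.5 ((291.1153869628906, 270.576904296875), (17.47305679321289, 31.340560913085938), 33.690067291259766)
0.008 [0.4331 0.0379] [[0.409, 0.086], [0.487, 0.033], [0.456, -0.01], [0.379, 0.043]] [np.float64(0.0522), np.float64(0.0941)]
0.03 [0.4297 0.0373] [[0.406, 0.085], [0.483, 0.032], [0.453, -0.01], [0.377, 0.043]] [np.float64(0.0515), np.float64(0.0929)]
0.046 [0.4272 0.0368] [[0.404, 0.084], [0.48, 0.032], [0.45, -0.01], [0.375, 0.042]] [np.float64(0.051), np.float64(0.0919)]
bl 594.0 ((348.02410888671875, 268.41033935546875), (22.17314338684082, 31.640329360961914), 41.633541107177734)
0.008 [ 0.4354 -0.132 ] [[0.423, -0.075], [0.493, -0.141], [0.447, -0.189], [0.378, -0.123]] [np.float64(0.0657), np.float64(0.096)]
0.03 [ 0.4319 -0.1304] [[0.42, -0.075], [0.489, -0.139], [0.444, -0.186], [0.375, -0.122]] [np.float64(0.0648), np.float64(0.0947)]
0.046 [ 0.4294 -0.1292] [[0.417, -0.074], [0.486, -0.138], [0.441, -0.185], [0.373, -0.121]] [np.float64(0.0642), np.float64(0.0938)]
```

```bash
python3 - <<'E'
from h import *
c=shot('top'); i=np.load('top.npy'); g=i.mean(2); s=i[...,2]-i[...,0]
def edge(v,thr): # first subpixel crossing
    k=np.where((v[:-1]-thr)*(v[1:]-thr)<0)[0]; return k
# edges by max gradient per column
B=[];T=[]
for u in range(272,378,2):
    col=cv2.GaussianBlur(g,(0,0),0.8)[:,u]; d=np.diff(col)
    for lo,hi,sg,L in((193,205,-1,T),(228,242,1,B)):
        k=lo+np.argmax(sg*d[lo:hi]); a,b,e=sg*d[k-1],sg*d[k],sg*d[k+1]; L.append((u,k+.5+.5*(a-e)/(a-2*b+e)))
res=[]
for L,z,nm in((T,.032,'x=+52'),(B,.004,'x=-55')):
    L=np.array(L);p=np.polyfit(L[:,0],L[:,1],1);r=L[:,1]-np.polyval(p,L[:,0]);L=L[abs(r)<.6];p=np.polyfit(L[:,0],L[:,1],1)
    a=onz(c,270,np.polyval(p,270),z);b=onz(c,378,np.polyval(p,378),z);print(nm,a.round(4),b.round(4),'yaw',np.degrees(np.arctan2(-(a-b)[0],(a-b)[1])).round(2))
gb=cv2.GaussianBlur(g,(0,0),.8); V=[]
for v in range(203,233,2):
    d=-np.diff(gb[v])[258:275]; k=np.argmax(d);V.append((258+k+.5,v))
V=np.median(np.array(V),0);print('left edge',V,onz(c,*V,.022))
# end plate bright top: centroid of brightest near right
for v in (200,207,215,222,228): print(v,gb[v,374:392].round().astype(int), onz(c,382,v,.064).round(3)[:2])
E
```

```text
x=+52 [0.6451 0.0972 0.032 ] [ 0.6465 -0.2293  0.032 ] yaw 0.25
x=-55 [0.5412 0.1002 0.004 ] [ 0.5431 -0.2274  0.004 ] yaw 0.34
left edge [265.5 217. ] [0.59610927 0.11200681 0.022     ]
200 [ 79  78  82  85  85  79  68  59  66  85 100 103  96  89  85  84  84  84] [ 0.628 -0.236]
207 [ 85  85  85  84  82  77  68  60  66  85 100 101  93  86  84  84  84  84] [ 0.607 -0.235]
215 [101 100  98  95  92  88  79  65  56  65  85 100 103  97  89  85  84  84] [ 0.583 -0.234]
222 [92 91 91 91 91 89 84 74 64 67 83 98 99 92 86 84 84 84] [ 0.562 -0.233]
228 [88 87 86 87 90 92 92 86 76 69 69 73 77 81 84 84 84 84] [ 0.543 -0.232]
```

```bash
python3 - <<'E'
from h import *
for n in('top','side'):
  c=shot(n); g=np.load(n+'.npy').mean(2).astype(np.float32)
  print(n)
  for z in (.008,):
    out=[]
    for x in np.arange(-.060,.061,.002):
      P=np.array([proj(c,[.5955+x+.005*0-y*np.tan(np.radians(.3)),-.068+y,z]) for y in np.linspace(-.12,.14,120)],np.float32)
      out.append(cv2.remap(g,P[None,:,0],P[None,:,1],1).mean())
    print(z,[(int(round(x*1000)),int(o)) for x,o in zip(np.arange(-.060,.061,.002),out)])
c=shot('side')
b=np.load('side.npy')
# rectified floor plane z=.018
ys=np.linspace(.18,-.2,760);xs=np.linspace(.07,-.07,500)
P=np.array([[proj(c,[.5955+x,-.068+y,.018]) for y in ys] for x in xs],np.float32)
r=cv2.remap(b.astype(np.float32),P[...,0],P[...,1],2);cv2.imwrite('pics/c4.png',np.clip((r-60)*1.3,0,255).astype(np.uint8))
E
```

```text
top
0.008 [(-60, 119), (-58, 115), (-56, 109), (-54, 101), (-52, 93), (-50, 87), (-48, 84), (-46, 86), (-44, 90), (-42, 92), (-40, 89), (-38, 84), (-36, 81), (-34, 81), (-32, 84), (-30, 86), (-28, 88), (-26, 89), (-24, 90), (-22, 92), (-20, 96), (-18, 98), (-16, 99), (-14, 96), (-12, 91), (-10, 87), (-8, 87), (-6, 89), (-4, 92), (-2, 94), (0, 97), (2, 99), (4, 99), (6, 97), (8, 95), (10, 93), (12, 94), (14, 96), (16, 99), (18, 101), (20, 101), (22, 98), (24, 92), (26, 85), (28, 81), (30, 81), (32, 84), (34, 86), (36, 88), (38, 88), (40, 89), (42, 90), (44, 90), (46, 88), (48, 84), (50, 80), (52, 80), (54, 85), (56, 94), (58, 103), (60, 110)]
side
0.008 [(-60, 204), (-58, 186), (-56, 163), (-54, 170), (-52, 172), (-50, 150), (-48, 132), (-46, 128), (-44, 127), (-42, 139), (-40, 170), (-38, 174), (-36, 141), (-34, 131), (-32, 150), (-30, 157), (-28, 158), (-26, 158), (-24, 159), (-22, 160), (-20, 164), (-18, 164), (-16, 170), (-14, 173), (-12, 152), (-10, 127), (-8, 135), (-6, 156), (-4, 162), (-2, 167), (0, 167), (2, 173), (4, 176), (6, 168), (8, 163), (10, 162), (12, 164), (14, 171), (16, 177), (18, 180), (20, 181), (22, 179), (24, 165), (26, 140), (28, 119), (30, 119), (32, 142), (34, 156), (36, 158), (38, 158), (40, 159), (42, 159), (44, 162), (46, 158), (48, 143), (50, 133), (52, 128), (54, 127), (56, 127), (58, 132), (60, 157)]
```

View pics/c4.png

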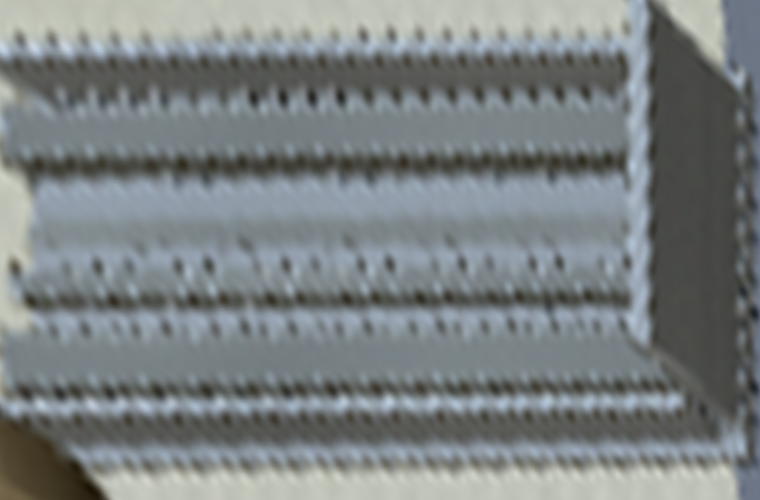

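```bash
cat >> h.py <<'E'
def go(x,y,z,yaw,b=None):
    """tool shift (mm) and turn from the present (or given x,y,z,yaw) pose to a world pose, tool down"""
    if b is None:
        o=ctrl.get_obs(); b=[*o['position'],o['tcp_rot'][2]]
    d=np.array([x,y,z])-b[:3]; p=np.radians(b[3])
    t=[d[0]*np.cos(p)+d[1]*np.sin(p), d[0]*np.sin(p)-d[1]*np.cos(p), -d[2]]
    print('shift',np.round(np.array(t)*1000,1),'turn',round(-(yaw-b[3]),2),'rows',int(np.linalg.norm(d)*1000//41.7+1))
E
python3 - <<'E'
from h import *
go(.432,-.130,.19,47.2)
E
```

```text
shift [ 343.6 -282.7   52.3] turn -23.55 rows 11
```

Call:
apply_moves --moves '[[[0,343.6,-282.7,52,-23.5],[0,343.6,-282.7,52,-23.5],[0,343.6,-282.7,52,-23.5],[0,343.6,-282.7,52,-23.5],[0,343.6,-282.7,52,-23.5],[0,343.6,-282.7,52,-23.5],[0,343.6,-282.7,52,-23.5],[0,343.6,-282.7,52,-23.5],[0,343.6,-282.7,52,-23.5],[0,343.6,-282.7,52,-23.5],[0,343.6,-282.7,52,-23.5],[0,343.6,-282.7,52,-23.5],[0,343.6,-282.7,52,-23.5],[0,343.6,-282.7,52,-23.5],[0,343.6,-282.7,52,-23.5],[0,343.6,-282.7,52,-23.5]]]' --squeeze 60

```text
t: 2.28
position: [0.4317, -0.1312, 0.1905]
tcp_rot: [180.0, 0.0, 47.0]
wrist_force: [-1.3, 0.5, -0.1]
opening: 0.0853
```

```bash
python3 - <<'E'
from h import *
s=shot('side');t=shot('top')
a=s['img'];u,v=proj(s,[.432,-.13,.08]).astype(int)
A=cv2.resize(a[v-50:v+50,u-50:u+50],(400,400),interpolation=2)
b=t['img'];u,v=proj(t,[.432,-.13,.05]).astype(int);print(u,v)
B=cv2.resize(b[v-40:v+40,u-40:u+40],(400,400),interpolation=2)
cv2.imwrite('pics/c5.png',np.hstack([A,cv2.convertScaleAbs(B,alpha=1.8)]))
E
```

```text
348 267
```

View pics/c5.png

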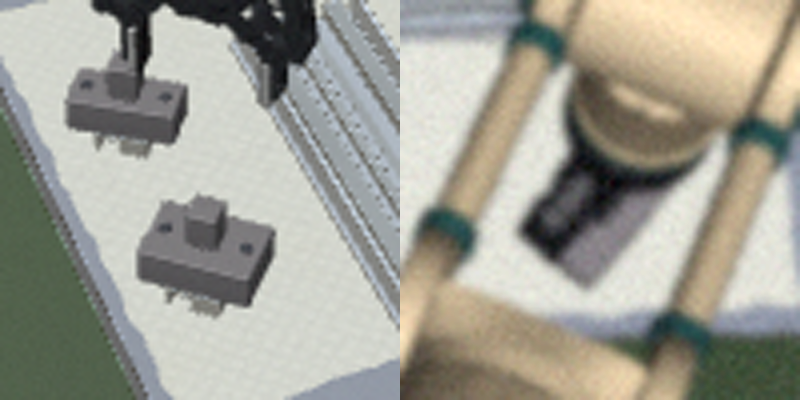

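```bash
python3 - <<'E'
from h import *
s=shot('side');u,v=proj(s,[.432,-.13,.08]).astype(int)
f=lambda a,b:(u-50+a/4-.4,v-50+b/4-.4)
print('post',onz(s,*f(207,202),.076)); print('chock post',onz(s,*f(125,64),.076))
L=onz(s,*f(138,250),.046);R=onz(s,*f(252,277),.046);print(L,R)
for n,p in dict(front=f(138,250),r=f(252,277),far=f(274,233)).items(): print(n,onz(s,*p,.046))
go(.432,-.130,.061,47.2)
E
```

```text
post [ 0.4362543  -0.12588882  0.076     ]
chock post [0.43099754 0.03250745 0.076     ]
[ 0.38565459 -0.12453715  0.046     ] [ 0.4499816  -0.17694455  0.046     ]
front [ 0.38565459 -0.12453715  0.046     ]
r [ 0.4499816  -0.17694455  0.046     ]
far [ 0.47984045 -0.14227756  0.046     ]
shift [  0.8  -0.4 129.4] turn -0.16 rows 4
```

Call:
apply_moves --moves '[[[0,3,1,60,-1.5],[0,3,1,100,-1.5],[0,3,1,120,-1.5],[0,3,1,129,-1.5],[0,3,1,129,-1.5],[0,3,1,129,-1.5],[255,3,1,129,-1.5],[255,3,1,129,-1.5],[255,3,1,129,-1.5],[255,3,1,129,-1.5],[255,3,1,129,-1.5],[255,3,1,129,-1.5],[255,3,1,129,-1.5],[255,3,1,129,-1.5],[255,3,1,129,-1.5],[255,3,1,129,-1.5]]]' --squeeze 60

```text
t: 3.77
position: [0.4349, -0.1283, 0.0621]
tcp_rot: [180.0, -0.0, 48.6]
wrist_force: [-0.9, 0.8, 6.3]
opening: 0.0229
```

```bash
python3 - <<'E'
from h import *
go(.5975,-.195,.155,90.3)
E
```

```text
shift [ 57.3 166.1 -92.9] turn -41.65 rows 5
```

Call:
apply_moves --moves '[[[255,0,0,-30,0],[255,0,0,-60,0],[255,0,0,-93,0],[255,57,166,-93,-41.7],[255,57,166,-93,-41.7],[255,57,166,-93,-41.7],[255,57,166,-93,-41.7],[255,57,166,-93,-41.7],[255,57,166,-93,-41.7],[255,57,166,-93,-41.7],[255,57,166,-93,-41.7],[255,57,166,-93,-41.7],[255,57,166,-93,-41.7]]]'

```text
t: 4.85
position: [0.5963, -0.1948, 0.1542]
tcp_rot: [-180.0, -0.0, 90.3]
wrist_force: [0.1, 0.2, -4.0]
opening: 0.0232
```

```bash
python3 - <<'E'
from h import *
print({k:np.round(v,4) for k,v in ctrl.get_obs().items() if k in('position','opening','wrist_force','tcp_rot')})
s=shot('side');t=shot('top')
a=s['img'];u,v=proj(s,[.5975,-.19,.08]).astype(int);print(u,v)
A=cv2.resize(a[v-50:v+50,u-50:u+50],(400,400),interpolation=2)
b=t['img'];u,v=proj(t,[.5975,-.15,.05]).astype(int);print(u,v)
B=cv2.resize(b[v-40:v+40,u-40:u+40],(400,400),interpolation=2)
cv2.imwrite('pics/c6.png',np.hstack([A,cv2.convertScaleAbs(B,alpha=1.8)]))
E
```

```text
{'position': array([ 0.5963, -0.1948,  0.1542]), 'tcp_rot': array([-1.799572e+02, -1.510000e-02,  9.027400e+01]), 'wrist_force': array([ 0.0512,  0.1631, -4.0187]), 'opening': np.float64(0.0232)}
378 255
352 212
```

View pics/c6.png

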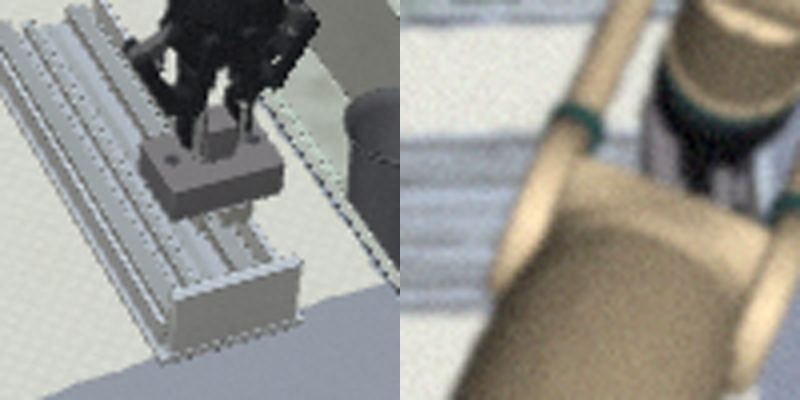

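```bash
python3 - <<'E'
from h import *
s=shot('side');f=lambda a,b:(328+a/4-.4,205+b/4-.4)
for n,p,z in [('bl',(175,220),.108),('br',(283,193),.108),('tl',(175,197),.138),('tr',(285,170),.138),('tbl',(138,152),.138),('plateTL',(172,291),.064),('plateTR',(300,262),.064),('plate bl',(165,360),0.)]: print(n,onz(s,*f(*p),z).round(4))
go(.5975,-.195,.155,90.3)
E
```

```text
bl [ 0.5598 -0.223   0.108 ]
br [ 0.6389 -0.2249  0.108 ]
tl [ 0.5545 -0.2309  0.138 ]
tr [ 0.6336 -0.233   0.138 ]
tbl [ 0.5493 -0.1821  0.138 ]
plateTL [ 0.5507 -0.2442  0.064 ]
plateTR [ 0.6435 -0.25    0.064 ]
plate bl [ 0.5479 -0.2471  0.    ]
shift [ 0.1  0.8 -0.4] turn 0.02 rows 1
```

Call:
apply_moves --moves '[[[255,-2,1,30,0],[255,-2,1,55,0],[255,-2,1,64,0],[255,-2,1,68,0],[255,-2,1,71,0],[255,-2,1,74,0],[255,-2,1,77,0],[255,-2,1,77,0]]]'

```text
t: 5.67
position: [0.5984, -0.1974, 0.0778]
tcp_rot: [179.9, 0.0, 90.4]
wrist_force: [-0.9, -0.2, -3.7]
opening: 0.0228
```

Call:
apply_moves --moves '[[[255,0,0,3,0],[255,0,0,5,0],[255,0,0,7,0],[255,0,0,8,0],[255,0,0,8,0]]]'

```text
t: 6.08
position: [0.5982, -0.1974, 0.0702]
tcp_rot: [180.0, 0.0, 90.4]
wrist_force: [-2.1, 0.7, 2.1]
opening: 0.023
```

Call:
apply_moves --moves '[[[255,-3,0,0,0],[255,-6,0,0,0],[255,-8,0,0,0],[255,-9,0,0,0],[255,-10,0,0,0],[255,-10,0,0,0]]]'

```text
t: 6.58
position: [0.5985, -0.2064, 0.0702]
tcp_rot: [179.9, -0.1, 90.3]
wrist_force: [-2.6, 5.3, 5.8]
opening: 0.0231
```

Call:
apply_moves --moves '[[[255,-1,0,0,0],[255,-2,0,0,0],[255,-3,0,0,0],[255,-3,0,0,0]]]'

```text
t: 6.92
position: [0.5987, -0.2095, 0.0702]
tcp_rot: [179.9, -0.1, 90.3]
wrist_force: [-0.5, 4.9, 4.8]
opening: 0.0227
```

Still just friction; push further until the force rises.

Call:
apply_moves --moves '[[[255,-1,0,0,0],[255,-2,0,0,0],[255,-3,0,0,0],[255,-4,0,0,0],[255,-4,0,0,0]]]'

```text
t: 7.33
position: [0.5988, -0.2105, 0.0704]
tcp_rot: [179.9, -0.4, 90.2]
wrist_force: [0.2, 11.7, 8.4]
opening: 0.0227
```

Call:
apply_moves --moves '[[[255,2,0,0,0],[255,2,0,0,0],[150,2,0,0,0],[80,2,0,0,0],[80,2,0,0,0],[80,2,0,0,0],[80,2,0,0,-0.5],[80,2,0,-10,0],[80,2,0,-40,0],[0,2,0,-80,0],[0,2,0,-110,0],[0,2,0,-110,0]]]'

```text
t: 8.33
position: [0.6021, -0.2143, 0.1877]
tcp_rot: [179.2, 0.4, 90.3]
wrist_force: [1.1, 0.1, 0.8]
opening: 0.0857
```

```bash
python3 - <<'E'
from h import *
for n,box,z in(('top',(165,195,232,290),.04),('side',(285,145,340,200),.035)):
  c=shot(n); g=c['img'].astype(float)
  cs=rect(g,*box,lambda a:a.max(2)<(38 if n=='top' else 70),8)
  for k in cs:
    m=cv2.moments(k);u,v=m['m10']/m['m00'],m['m01']/m['m00'];print(n,round(u,1),round(v,1),cv2.contourArea(k),onz(c,u,v,z)[:2].round(4))
s=shot('side');a=s['img'];t=shot('top')['img']
A=cv2.resize(a[205:305,328:428],(400,400),interpolation=2);B=cv2.resize(a[140:240,270:370],(400,400),interpolation=2)
cv2.imwrite('pics/c7.png',np.hstack([A,B]))
E
```

```text
top 214.7 278.8 79.0 [0.4093 0.2608]
top 220.1 258.0 85.5 [0.4705 0.2455]
top 184.7 233.5 84.5 [0.5471 0.3513]
top 218.8 232.6 84.5 [0.5472 0.2499]
top 181.7 213.6 100.5 [0.6084 0.3616]
top 214.9 212.9 102.5 [0.6081 0.2622]
side 288.0 191.3 64.5 [0.4738 0.2275]
side 310.6 184.9 90.0 [0.5529 0.2337]
side 326.3 178.9 112.5 [0.6127 0.2463]
side 300.1 167.9 81.5 [0.5524 0.3348]
side 315.9 162.6 104.0 [0.6129 0.3451]
```

View pics/c7.png

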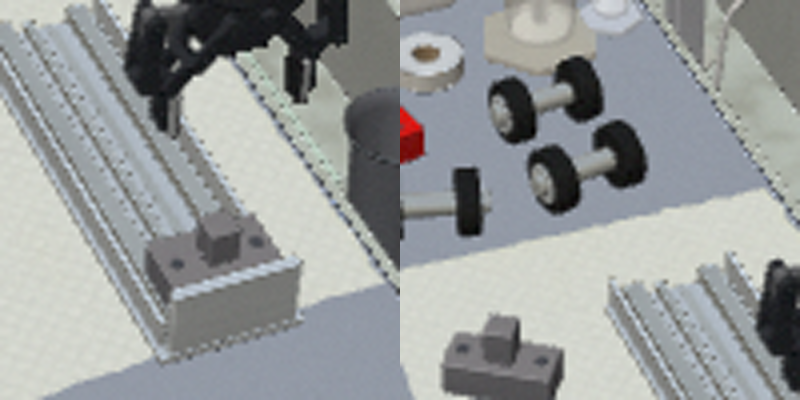

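```bash
python3 - <<'E'
from h import *
go(.579,.257,.14,11.4)
go(.579,.257,.022,11.4,[.579,.257,.14,11.4])
E
```

```text
shift [469.1 -15.6  38.6] turn 78.94 rows 12
shift [  0.   0. 118.] turn -0.0 rows 3
```

Call:
apply_moves --moves '[[[0,469,-15.5,0,79],[0,469,-15.5,0,79],[0,469,-15.5,0,79],[0,469,-15.5,0,79],[0,469,-15.5,0,79],[0,469,-15.5,0,79],[0,469,-15.5,0,79],[0,469,-15.5,0,79],[0,469,-15.5,0,79],[0,469,-15.5,0,79],[0,469,-15.5,38,79],[0,469,-15.5,38,79],[0,469,-15.5,38,79],[0,469,-15.5,38,79],[0,469,-15.5,38,79],[0,469,-15.5,38,79],[0,469,-15.5,38,79]]]'

```text
t: 9.95
position: [0.5803, 0.2552, 0.1417]
tcp_rot: [180.0, -0.0, 11.3]
wrist_force: [-0.3, 0.2, 0.4]
opening: 0.0856
```

```bash
python3 - <<'E'
from h import *
go(.579,.257,.022,11.4)
s=shot('side')
c=s;g=c['img'].astype(float)
cs=rect(g,285,145,340,200,lambda a:a.max(2)<70,8)
for k in cs:
    m=cv2.moments(k);u,v=m['m10']/m['m00'],m['m01']/m['m00'];print(round(u,1),round(v,1),cv2.contourArea(k),onz(c,u,v,.035)[:2].round(4))
E
```

```text
shift [ -0.9  -2.  119.7] turn -0.14 rows 3
288.0 191.3 64.5 [0.4738 0.2275]
310.6 184.9 90.0 [0.5529 0.2337]
326.3 178.9 112.5 [0.6127 0.2463]
300.1 168.0 83.0 [0.552  0.3342]
315.9 162.6 105.0 [0.6128 0.345 ]
326.9 151.2 83.0 [0.6724 0.3956]
```

Call:
apply_moves --moves '[[[0,-1,-2,40,0],[0,-1,-2,80,0],[0,-1,-2,105,0],[0,-1,-2,119,0],[0,-1,-2,119,0],[255,-1,-2,119,0],[255,-1,-2,119,0],[255,-1,-2,119,0],[255,-1,-2,119,0],[255,-1,-2,119,0],[255,-1,-2,119,0],[255,-1,-2,119,0],[255,-1,-2,119,0],[255,-1,-2,119,0],[255,-1,-2,119,0]]]' --squeeze 80

```text
t: 11.25
position: [0.5791, 0.2586, 0.0236]
tcp_rot: [180.0, -0.1, 11.4]
wrist_force: [-0.9, -1.0, 7.2]
opening: 0.0177
```

```bash
python3 - <<'E'
from h import *
o=ctrl.get_obs();print(o['position'],o['tcp_rot'],o['opening'])
x,y=o['position'][:2];w=o['tcp_rot'][2]
go(.5982,-.143,.15,0.3)
E
```

```text
[0.57909645 0.25857485 0.02364727] [ 1.79998620e+02 -1.16313612e-01  1.13566654e+01] 0.017717415099161984
shift [ -60.3  397.5 -126.4] turn 11.06 rows 11
```

Call:
apply_moves --moves '[[[255,0,0,-30,0],[255,0,0,-70,0],[255,0,0,-100,0],[255,-60,397,-126,11],[255,-60,397,-126,11],[255,-60,397,-126,11],[255,-60,397,-126,11],[255,-60,397,-126,11],[255,-60,397,-126,11],[255,-60,397,-126,11],[255,-60,397,-126,11],[255,-60,397,-126,11],[255,-60,397,-126,11],[255,-60,397,-126,11],[255,-60,397,-126,11],[255,-60,397,-126,11],[255,-60,397,-126,11]]]'

```text
t: 12.67
position: [0.5972, -0.1413, 0.1478]
tcp_rot: [-179.9, 0.1, 0.4]
wrist_force: [-0.3, -0.1, -2.7]
opening: 0.0173
```

```bash
python3 - <<'E'
from h import *
go(.5982,-.143,.046,0.3)
s=shot('side');a=s['img'];u,v=proj(s,[.598,-.143,.13]).astype(int);print(u,v)
B=cv2.resize(a[140:240,270:370],(400,400),interpolation=2)
A=cv2.resize(a[v-40:v+60,u-50:u+50],(400,400),interpolation=2)
cv2.imwrite('pics/c8.png',np.hstack([A,B]))
g=a.astype(float)
for k in rect(g,u-40,v-20,u+40,v+50,lambda a:a.max(2)<60,8):
    m=cv2.moments(k);U,V=m['m10']/m['m00'],m['m01']/m['m00'];print(round(U,1),round(V,1),cv2.contourArea(k),onz(s,U,V,.155)[:2].round(4))
E
```

```text
shift [  1.    1.7 101.8] turn 0.11 rows 3
372 231
375.8 224.4 463.0 [ 0.6056 -0.1447]
```

View pics/c8.png

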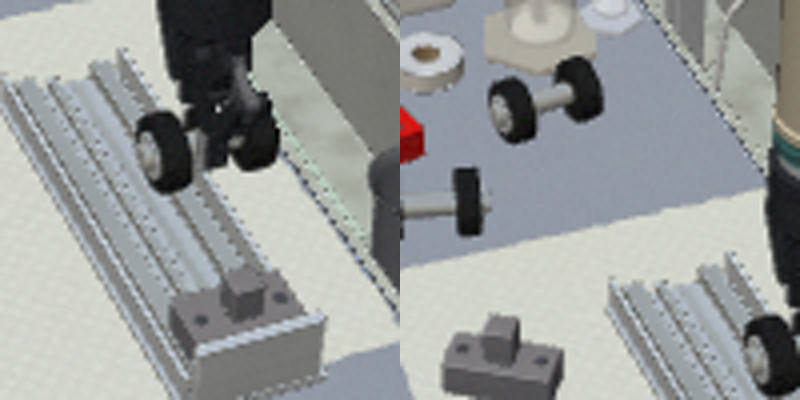

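```bash
python3 - <<'E'
from h import *
s=shot('side');f=lambda a,b:(322+a/4-.4,191+b/4-.4)
print(onz(s,*f(150,153),.152)) # left face centre
# extremes of tyres: right tyre right-most, left tyre left-most
g=s['img'].astype(float).max(2)
for v in (226,228,230): print(v,g[v,355:395].astype(int))
print([proj(s,[.598+x,-.1413,.152]).round(1).tolist() for x in(-.05,-.042,-.022,.022,.042)])
E
```

```text
[ 0.55704669 -0.14241796  0.152     ]
226 [137  68 128 137 132 112  44  28  36  29  31  36  31  33  96 161 134 109
  73  37  27  23  32  34  74 122 117  74  26  27  30  27  25  27  29  28
  21 179 187 193]
228 [175 124 142 166 173 133 111  46  33  35  32  34  34  27  56 134 101 107
  74  35  31  37  31  29  36  16  19  23  23  27  25  24  26  27  22  20
  53 165 176 178]
230 [191 121 118 154 153 141 153  58  29  33  33  30  27  32  26  76 114 107
  60  42  31  46  34  29 175  67  25  22  24  19  25  21  19  20  26  22
 156 165 148 191]
[[355.9, 229.4], [358.6, 228.7], [365.3, 227.0], [380.0, 223.2], [386.7, 221.6]]
```

Call:
apply_moves --moves '[[[255,1,1.5,40,0],[255,1,1.5,75,0],[255,1,1.5,92,0],[255,1,1.5,97,0],[255,1,1.5,100,0],[255,1,1.5,101.5,0],[255,1,1.5,101.5,0],[150,1,1.5,101.5,0],[150,1,1.5,101.5,0],[150,1,1.5,101.5,0],[150,1,1.5,101.5,0],[150,1,1.5,95,0],[150,1,1.5,70,0],[150,1,1.5,40,0],[0,1,1.5,10,0],[0,1,1.5,-10,0]]]'

```text
t: 14.1
position: [0.5999, -0.1446, 0.1618]
tcp_rot: [179.9, -0.2, 0.3]
wrist_force: [0.2, -0.3, 0.1]
opening: 0.0583
```

```bash
python3 - <<'E'
from h import *
go(.580,.358,.14,9.5)
s=shot('side');a=s['img'];u,v=proj(s,[.598,-.143,.05]).astype(int);print(u,v)
A=cv2.resize(a[v-50:v+50,u-50:u+50],(400,400),interpolation=2)
cv2.imwrite('pics/c9.png',A)
E
```

```text
shift [ -16.9 -502.8   21.8] turn -9.15 rows 13
370 252
```

View pics/c9.png

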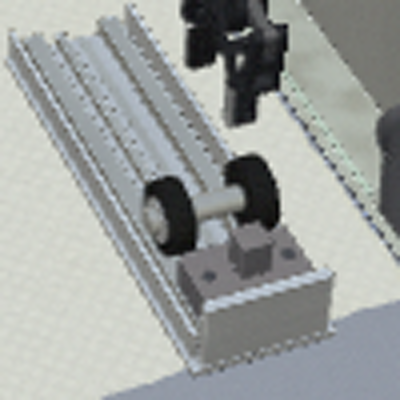

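Call:
apply_moves --moves '[[[90,-17,-503,0,-9],[90,-17,-503,0,-9],[90,-17,-503,0,-9],[90,-17,-503,0,-9],[90,-17,-503,0,-9],[90,-17,-503,0,-9],[90,-17,-503,0,-9],[90,-17,-503,0,-9],[90,-17,-503,0,-9],[90,-17,-503,0,-9],[90,-17,-503,20,-9],[90,-17,-503,20,-9],[90,-17,-503,20,-9],[90,-17,-503,20,-9],[90,-17,-503,20,-9],[90,-17,-503,20,-9]]]'

```text
t: 15.48
position: [0.579, 0.3573, 0.1387]
tcp_rot: [179.9, -0.0, 9.3]
wrist_force: [0.1, 0.1, -0.3]
opening: 0.0549
```

```bash
python3 - <<'E'
from h import *
go(.580,.358,.0225,9.8)
E
```

```text
shift [  1.1  -0.5 116.2] turn -0.5 rows 3
```

Call:
apply_moves --moves '[[[90,1,0,40,-0.5],[90,1,0,80,-0.5],[90,1,0,105,-0.5],[90,1,0,116,-0.5],[90,1,0,116,-0.5],[255,1,0,116,-0.5],[255,1,0,116,-0.5],[255,1,0,116,-0.5],[255,1,0,116,-0.5],[255,1,0,116,-0.5],[255,1,0,116,-0.5],[255,1,0,116,-0.5],[255,1,0,116,-0.5],[255,1,0,90,-0.5],[255,1,0,50,-0.5],[255,1,0,0,-0.5],[255,1,0,0,-0.5]]]'

```text
t: 16.9
position: [0.5832, 0.3609, 0.1466]
tcp_rot: [-179.8, -0.8, 9.9]
wrist_force: [1.7, -0.7, -0.6]
opening: 0.0175
```

```bash
python3 - <<'E'
from h import *
go(.5988,-.082,.14,0.3)
E
```

```text
shift [-60.6 439.    6.6] turn 9.57 rows 11
```

Call:
apply_moves --moves '[[[255,-57,436,0,9.5],[255,-57,436,0,9.5],[255,-57,436,0,9.5],[255,-57,436,0,9.5],[255,-57,436,0,9.5],[255,-57,436,0,9.5],[255,-57,436,0,9.5],[255,-57,436,0,9.5],[255,-57,436,0,9.5],[255,-57,436,0,9.5],[255,-57,436,0,9.5],[255,-57,436,0,9.5],[255,-57,436,0,9.5],[255,-57,436,0,9.5],[255,-57,436,0,9.5]]]'

```text
t: 18.15
position: [0.5978, -0.0791, 0.1383]
tcp_rot: [-180.0, 0.0, 0.4]
wrist_force: [-0.1, 0.8, -3.4]
opening: 0.0176
```

```bash
python3 - <<'E'
from h import *
go(.5988,-.082,.046,0.3)
s=shot('side');g=s['img'].astype(float).max(2)
p=ctrl.get_obs()['position'];z=p[2]+.0045
print([proj(s,[p[0]+x,p[1],z]).round(1).tolist() for x in(-.042,-.022,.022,.042)])
v0=int(proj(s,[p[0]-.032,p[1],z])[1])
for v in (v0-1,v0+1): print(v,list(zip(range(335,380),g[v,335:380].astype(int).tolist())))
# check roller 1 still at place
u,v=proj(s,[.598-.042,-.145,.05]);print(u,v)
for k in rect(s['img'].astype(float),345,225,400,280,lambda a:a.max(2)<60,20):
    m=cv2.moments(k);U,V=m['m10']/m['m00'],m['m01']/m['m00'];print(round(U,1),round(V,1),cv2.contourArea(k),onz(s,U,V,.05)[:2].round(4))
E
```

```text
shift [ 1.   2.9 92.3] turn 0.12 rows 3
[[349.6, 217.4], [356.1, 215.8], [370.5, 212.2], [377.0, 210.6]]
215 [(335, 157), (336, 125), (337, 161), (338, 166), (339, 157), (340, 191), (341, 184), (342, 175), (343, 174), (344, 188), (345, 194), (346, 156), (347, 108), (348, 126), (349, 130), (350, 156), (351, 63), (352, 29), (353, 32), (354, 34), (355, 30), (356, 34), (357, 33), (358, 30), (359, 125), (360, 167), (361, 171), (362, 104), (363, 104), (364, 57), (365, 29), (366, 29), (367, 35), (368, 37), (369, 28), (370, 139), (371, 141), (372, 85), (373, 33), (374, 26), (375, 29), (376, 31), (377, 27), (378, 30), (379, 28)]
217 [(335, 193), (336, 160), (337, 120), (338, 163), (339, 167), (340, 179), (341, 193), (342, 184), (343, 173), (344, 174), (345, 183), (346, 154), (347, 126), (348, 165), (349, 168), (350, 151), (351, 116), (352, 42), (353, 35), (354, 34), (355, 35), (356, 32), (357, 36), (358, 32), (359, 59), (360, 151), (361, 148), (362, 119), (363, 107), (364, 56), (365, 33), (366, 27), (367, 44), (368, 26), (369, 44), (370, 64), (371, 48), (372, 33), (373, 24), (374, 22), (375, 25), (376, 23), (377, 23), (378, 23), (379, 23)]
357.62907247160746 256.7527048198921
364.4 256.4 126.0 [ 0.5745 -0.1505]
384.5 250.1 132.5 [ 0.6384 -0.1471]
```

Call:
apply_moves --moves '[[[255,2,2,40,0],[255,2,2,70,0],[255,2,2,83,0],[255,2,2,88,0],[255,2,2,91,0],[255,2,2,92,0],[255,2,2,92,0],[150,2,2,92,0],[150,2,2,92,0],[150,2,2,92,0],[150,2,2,92,0],[150,2,2,85,0],[150,2,2,60,0],[150,2,2,30,0],[90,2,2,0,0],[90,2,2,-10,0]]]'

```text
t: 19.53
position: [0.6028, -0.083, 0.1532]
tcp_rot: [179.9, -0.4, 0.4]
wrist_force: [1.3, -0.7, 1.1]
opening: 0.0552
```

```bash
python3 - <<'E'
from h import *
c=shot('top'); g=c['img'].astype(float)
for k in rect(g,165,240,240,290,lambda a:a.max(2)<38,8):
    m=cv2.moments(k);u,v=m['m10']/m['m00'],m['m01']/m['m00'];print('top',round(u,1),round(v,1),cv2.contourArea(k),onz(c,u,v,.03)[:2].round(4))
s=shot('side')
for k in rect(s['img'].astype(float),335,205,400,280,lambda a:a.max(2)<60,20):
    m=cv2.moments(k);U,V=m['m10']/m['m00'],m['m01']/m['m00'];print(round(U,1),round(V,1),cv2.contourArea(k),onz(s,U,V,.05)[:2].round(4))
go(.442,.255,.14,-14)
E
```

```text
top 220.0 257.9 90.0 [0.4725 0.2473]
359.7 249.8 236.5 [ 0.5727 -0.1209]
379.3 243.7 266.5 [ 0.6358 -0.1173]
374.6 211.7 104.5 [0.6832 0.0194]
shift [-157.8 -338.8   11.1] turn 14.35 rows 9
```

Call:
apply_moves --moves '[[[60,-156,-337,0,14.3],[60,-156,-337,0,14.3],[60,-156,-337,0,14.3],[60,-156,-337,0,14.3],[60,-156,-337,0,14.3],[60,-156,-337,0,14.3],[60,-156,-337,0,14.3],[60,-156,-337,0,14.3],[60,-156,-337,10,14.3],[60,-156,-337,10,14.3],[60,-156,-337,10,14.3],[60,-156,-337,10,14.3],[60,-156,-337,10,14.3],[60,-156,-337,10,14.3]]]'

```text
t: 20.8
position: [0.4427, 0.2524, 0.138]
tcp_rot: [180.0, 0.0, -14.1]
wrist_force: [0.4, 0.3, -0.2]
opening: 0.0656
```

```bash
python3 - <<'E'
from h import *
go(.442,.255,.0225,-14)
s=shot('side')
for k in rect(s['img'].astype(float),260,170,310,215,lambda a:a.max(2)<70,20):
    m=cv2.moments(k);U,V=m['m10']/m['m00'],m['m01']/m['m00'];print(round(U,1),round(V,1),cv2.contourArea(k),onz(s,U,V,.028)[:2].round(4))
E
```

```text
shift [ -1.3  -2.4 115.5] turn -0.07 rows 3
267.8 192.2 78.0 [0.414  0.2547]
287.6 191.1 79.0 [0.4753 0.2376]
```

Call:
apply_moves --moves '[[[60,-1,-2,40,0.5],[60,-1,-2,80,0.5],[60,-1,-2,105,0.5],[60,-1,-2,115,0.5],[60,-1,-2,115,0.5],[255,-1,-2,115,0.5],[255,-1,-2,115,0.5],[255,-1,-2,115,0.5],[255,-1,-2,115,0.5],[255,-1,-2,115,0.5],[255,-1,-2,115,0.5],[255,-1,-2,115,0.5],[255,-1,-2,115,0.5],[255,-1,-2,90,0.5],[255,-1,-2,50,0.5],[255,-1,-2,0,0.5],[255,-1,-2,0,0.5],[255,-1,-2,0,0.5],[255,-1,-2,0,0.5]]]'

```text
t: 22.43
position: [0.4411, 0.2557, 0.1385]
tcp_rot: [-180.0, -0.0, -14.4]
wrist_force: [0.4, 0.1, -3.1]
opening: 0.0174
```

```bash
python3 - <<'E'
from h import *
go(.599,-.021,.14,0.3)
E
```

```text
shift [221.9 228.6  -1.5] turn -14.74 rows 8
```

Call:
apply_moves --moves '[[[255,222,229,0,-14.7],[255,222,229,0,-14.7],[255,222,229,0,-14.7],[255,222,229,0,-14.7],[255,222,229,0,-14.7],[255,222,229,0,-14.7],[255,222,229,0,-14.7],[255,222,229,0,-14.7],[255,222,229,0,-14.7],[255,222,229,0,-14.7],[255,222,229,0,-14.7],[255,222,229,0,-14.7]]]'

```text
t: 23.43
position: [0.5975, -0.0201, 0.1366]
tcp_rot: [-179.9, 0.2, 0.3]
wrist_force: [-0.5, 0.8, -3.1]
opening: 0.0176
```

```bash
python3 - <<'E'
from h import *
go(.599,-.021,.046,0.3)
s=shot('side');a=s['img']
p=ctrl.get_obs()['position'];z=p[2]+.0045
print([proj(s,[p[0]+x,p[1],z]).round(1).tolist() for x in(-.042,-.022,.022,.042)])
u,v=proj(s,[p[0],p[1],.1]).astype(int);print(u,v)
g=a.astype(float).max(2);v0=int(proj(s,[p[0]-.032,p[1],z])[1])
for w in (v0-1,v0+1): print(w,list(zip(range(335,360),g[w,335:360].astype(int).tolist())))
A=cv2.resize(a[v-50:v+70,u-60:u+60],(480,480),interpolation=2);cv2.imwrite('pics/c10.png',A)
E
```

```text
shift [ 1.5  0.9 90.6] turn 0.0 rows 3
[[341.6, 205.3], [348.0, 203.7], [362.1, 200.3], [368.4, 198.8]]
354 213
203 [(335, 213), (336, 213), (337, 213), (338, 211), (339, 102), (340, 127), (341, 129), (342, 155), (343, 61), (344, 29), (345, 31), (346, 33), (347, 36), (348, 32), (349, 32), (350, 31), (351, 158), (352, 169), (353, 125), (354, 113), (355, 88), (356, 40), (357, 24), (358, 32), (359, 43)]
205 [(335, 215), (336, 213), (337, 211), (338, 187), (339, 128), (340, 164), (341, 169), (342, 150), (343, 134), (344, 51), (345, 31), (346, 32), (347, 34), (348, 29), (349, 30), (350, 29), (351, 89), (352, 149), (353, 114), (354, 111), (355, 90), (356, 42), (357, 28), (358, 34), (359, 34)]
```

View pics/c10.png

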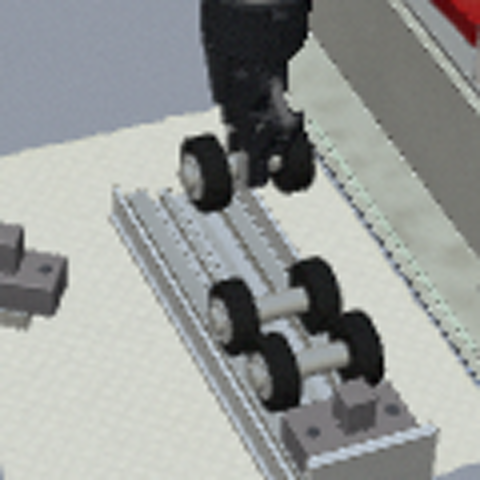

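Call:
apply_moves --moves '[[[255,2,1,40,0],[255,2,1,70,0],[255,2,1,82,0],[255,2,1,87,0],[255,2,1,89.5,0],[255,2,1,90.5,0],[255,2,1,90.5,0],[150,2,1,90.5,0],[150,2,1,90.5,0],[150,2,1,90.5,0],[150,2,1,90.5,0],[150,2,1,83,0],[150,2,1,60,0],[150,2,1,30,0],[90,2,1,0,0],[90,2,1,-30,0],[90,2,1,-30,0]]]'

```text
t: 24.9
position: [0.6055, -0.023, 0.1755]
tcp_rot: [179.9, -0.8, 0.3]
wrist_force: [1.0, 0.7, 0.1]
opening: 0.0555
```

```bash
python3 - <<'E'
from h import *
s=shot('side');a=s['img']
u,v=proj(s,[.598,-.02,.05]).astype(int);print(u,v,onz(s,0,0,.076))
B=cv2.resize(a[v-60:v+60,u-90:u+70],(640,480),interpolation=2);cv2.imwrite('pics/c11.png',B);print(u-90,v-60)
t=shot('top')['img']
for k in rect(t.astype(float),262,248,330,292,lambda a:a[...,2]-a[...,0]<4,80):
    r=cv2.minAreaRect(k);c=shot('top');P=np.array([onz(c,*q,.046)[:2] for q in cv2.boxPoints(r)]);print(cv2.contourArea(k),P.mean(0),P.round(4).tolist())
E
```

```text
354 226 [-0.37557753  2.1204646   0.076     ]
264 166
147.0 [0.38401075 0.04742672] [[0.381, 0.1202], [0.4061, 0.1173], [0.3869, -0.0256], [0.362, -0.0222]]
```

View pics/c11.png

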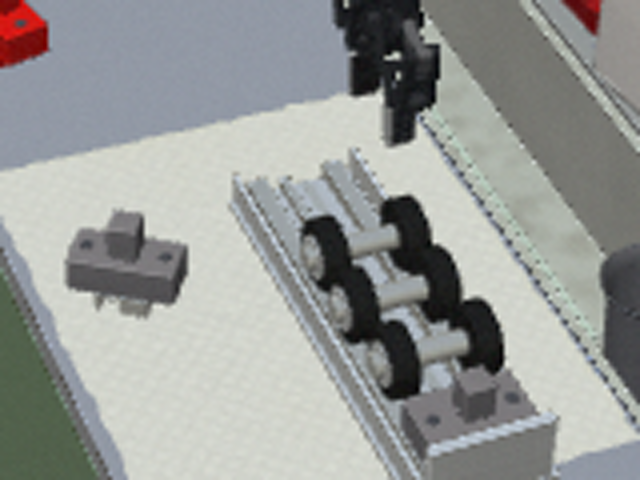

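```bash
python3 - <<'E'
from h import *
s=shot('side');f=lambda a,b:(264+a/4-.4,166+b/4-.4)
print('post',onz(s,*f(126,215),.076))
L=onz(s,*f(67,263),.046);R=onz(s,*f(176,283),.046);F=onz(s,*f(187,249),.046);print(L,R,F)
d=R-L;a=np.degrees(np.arctan2(d[1],d[0]));d=F-R;b=np.degrees(np.arctan2(d[1],d[0]))-90;print(a,b,np.linalg.norm(L-R),np.linalg.norm(F-R))
n=np.array([np.cos(np.radians(a+90)),np.sin(np.radians(a+90))]);print(((L+R)/2)[:2]+.02*n)
go(.430,.035,.155,90-35)
E
```

```text
post [0.43499808 0.04188398 0.076     ]
[0.38724632 0.03922306 0.046     ] [ 0.45493272 -0.01000201  0.046     ] [0.47541323 0.02269113 0.046     ]
-36.02659715151279 -32.06495044084611 0.08369322524332491 0.038578394384765055
[0.43285274 0.0307854 ]
shift [-170.4  -58.    12.6] turn -54.75 rows 5
```

Call:
apply_moves --moves '[[[0,-167,-58,10,-54.7],[0,-167,-58,10,-54.7],[0,-167,-58,10,-54.7],[0,-167,-58,10,-54.7],[0,-167,-58,10,-54.7],[0,-167,-58,10,-54.7],[0,-167,-58,10,-54.7],[0,-167,-58,10,-54.7],[0,-167,-58,10,-54.7],[0,-167,-58,10,-54.7],[0,-167,-58,10,-54.7],[0,-167,-58,10,-54.7]]]' --squeeze 60

```text
t: 26.1
position: [0.4339, 0.0349, 0.1578]
tcp_rot: [-179.9, 0.0, 54.9]
wrist_force: [0.7, -0.8, -0.8]
opening: 0.0853
```

```bash
python3 - <<'E'
from h import *
go(.432,.036,.061,55)
E
```

```text
shift [-0.2 -2.2 96.8] turn -0.12 rows 3
```

Call:
apply_moves --moves '[[[0,0,-2,40,0],[0,0,-2,75,0],[0,0,-2,90,0],[0,0,-2,96.5,0],[0,0,-2,96.5,0],[255,0,-2,96.5,0],[255,0,-2,96.5,0],[255,0,-2,96.5,0],[255,0,-2,96.5,0],[255,0,-2,96.5,0],[255,0,-2,96.5,0],[255,0,-2,96.5,0],[255,0,-2,96.5,0],[255,0,-2,96.5,0],[255,0,-2,96.5,0]]]' --squeeze 60

```text
t: 27.35
position: [0.4327, 0.0362, 0.0625]
tcp_rot: [180.0, -0.0, 54.9]
wrist_force: [-0.9, 1.1, 5.9]
opening: 0.0229
```

```bash
python3 - <<'E'
from h import *
o=ctrl.get_obs();print(o['position'],o['tcp_rot'])
go(.5985,.050,.155,90.3)
E
```

```text
[0.43273881 0.03619258 0.06253139] [ 1.79955375e+02 -3.72214325e-02  5.49455611e+01]
shift [106.5 127.8 -92.5] turn -35.35 rows 5
```

Call:
apply_moves --moves '[[[255,0,0,-30,0],[255,0,0,-60,0],[255,0,0,-93,0],[255,106.5,128,-93,-35.4],[255,106.5,128,-93,-35.4],[255,106.5,128,-93,-35.4],[255,106.5,128,-93,-35.4],[255,106.5,128,-93,-35.4],[255,106.5,128,-93,-35.4],[255,106.5,128,-93,-35.4],[255,106.5,128,-93,-35.4],[255,106.5,128,-93,-35.4],[255,106.5,128,-93,-35.4],[255,106.5,128,-93,-35.4]]]'

```text
t: 28.52
position: [0.5978, 0.0497, 0.1552]
tcp_rot: [180.0, 0.0, 90.3]
wrist_force: [0.1, -0.7, -3.4]
opening: 0.0229
```

```bash
python3 - <<'E'
from h import *
go(.5985,.050,.155,90.3)
s=shot('side');a=s['img'];u,v=proj(s,[.598,.0,.08]).astype(int);print(u,v)
A=cv2.resize(a[v-50:v+70,u-60:u+60],(480,480),interpolation=2);cv2.imwrite('pics/c12.png',A)
E
```

```text
shift [0.3 0.7 0.2] turn 0.01 rows 1
351 214
```

View pics/c12.png

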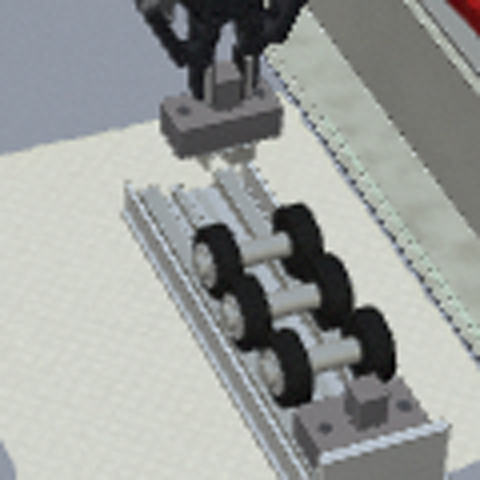

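Call:
apply_moves --moves '[[[255,0,-0.5,30,0],[255,0,-0.5,55,0],[255,0,-0.5,65,0],[255,0,-0.5,69,0],[255,0,-0.5,72,0],[255,0,-0.5,75,0],[255,0,-0.5,78,0],[255,0,-0.5,78,0]]]'

```text
t: 29.23
position: [0.5984, 0.0497, 0.0772]
tcp_rot: [179.9, 0.0, 90.4]
wrist_force: [-0.2, 0.3, -3.1]
opening: 0.023
```

Call:
apply_moves --moves '[[[255,0,0,3,0],[255,0,0,5,0],[255,0,0,6.5,0],[255,0,0,6.5,0],[255,-2,0,6.5,0],[255,-4,0,6.5,0],[255,-6,0,6.5,0],[255,-8,0,6.5,0],[255,-10,0,6.5,0],[255,-12,0,6.5,0],[255,-14,0,6.5,0],[255,-16,0,6.5,0],[255,-18,0,6.5,0],[255,-20,0,6.5,0],[255,-22,0,6.5,0],[255,-24,0,6.5,0],[255,-26,0,6.5,0],[255,-28,0,6.5,0]]]'

```text
t: 30.73
position: [0.5984, 0.022, 0.0707]
tcp_rot: [180.0, -0.0, 90.3]
wrist_force: [1.3, 6.7, 2.3]
opening: 0.023
```

Call:
apply_moves --moves '[[[255,-1.5,0,0,0],[255,-3,0,0,0],[255,-4.5,0,0,0],[255,-6,0,0,0],[255,-7.5,0,0,0],[255,-9,0,0,0],[255,-10,0,0,0],[255,-11,0,0,0],[255,-12,0,0,0],[255,-13,0,0,0],[255,-13,0,0,0]]]'

```text
t: 31.65
position: [0.5984, 0.0091, 0.0707]
tcp_rot: [180.0, -0.1, 90.3]
wrist_force: [-1.1, 5.1, 4.1]
opening: 0.023
```

Call:
apply_moves --moves '[[[255,-1,0,0,0],[255,-2,0,0,0],[255,-3,0,0,0],[255,-4,0,0,0],[255,-4,0,0,0]]]'

```text
t: 32.07
position: [0.5984, 0.0051, 0.0707]
tcp_rot: [180.0, -0.0, 90.3]
wrist_force: [-0.5, 5.7, 5.5]
opening: 0.023
```

Call:
apply_moves --moves '[[[255,-1,0,0,0],[255,-2,0,0,0],[255,-3,0,0,0],[255,-3,0,0,0]]]'

```text
t: 32.4
position: [0.5985, 0.0031, 0.0707]
tcp_rot: [180.0, -0.2, 90.3]
wrist_force: [-0.8, 9.5, 6.0]
opening: 0.0227
```

Call:
apply_moves --moves '[[[255,-1,0,0,0],[255,-2,0,0,0],[255,-2,0,0,0]]]'

```text
t: 32.65
position: [0.5984, 0.0026, 0.0708]
tcp_rot: [180.0, -0.3, 90.2]
wrist_force: [-0.2, 11.1, 6.7]
opening: 0.0228
```

Call:
apply_moves --moves '[[[255,2,0,0,0],[255,2,0,0,0],[150,2,0,0,0],[90,2,0,0,0],[90,2,0,0,0],[90,2,0,0,0],[90,2,0,-10,0],[90,2,0,-40,0],[60,2,0,-80,0],[60,2,40,-120,0],[60,-100,40,-160,0],[60,-200,40,-180,0],[60,-200,40,-180,0],[60,-200,40,-180,0],[60,-200,40,-180,0],[60,-200,40,-180,0]]]'

```text
t: 33.98
position: [0.6403, -0.208, 0.2533]
tcp_rot: [179.7, 0.4, 90.0]
wrist_force: [0.7, -0.1, 0.7]
opening: 0.0651
```

```bash
python3 - <<'E'
from h import *
s=shot('side');a=s['img'];u,v=proj(s,[.598,-.08,.05]).astype(int);print(u,v)
A=cv2.resize(a[v-50:v+50,u-60:u+60],(720,600),interpolation=2);cv2.imwrite('pics/c13.png',A)
E
```

```text
362 238
```

View pics/c13.png

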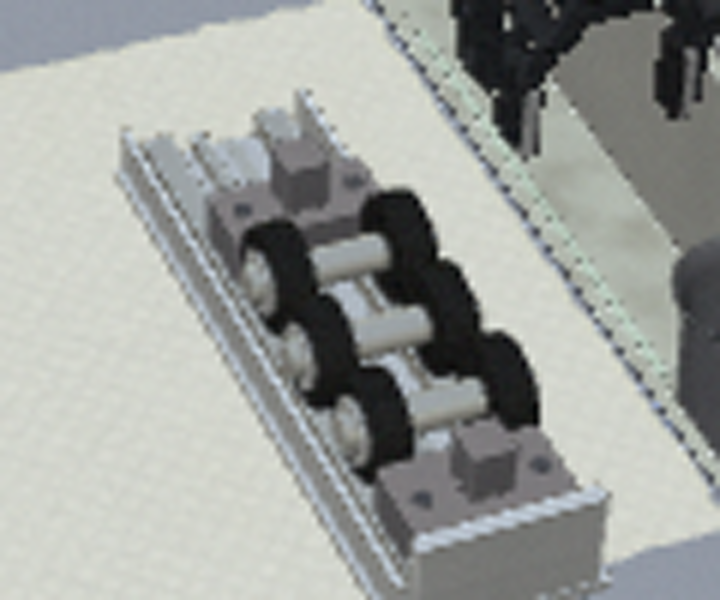

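```bash
python3 - <<'E'
from h import *
s=shot('side');f=lambda a,b:(302+a/6-.4,188+b/6-.4)
for n,p,z in[('chock post',(301,152),.084),('R3 stub',(260,284),.05),('R2',(298,358),.05),('R1',(350,432),.05),('R3 axle top',(350,245),.06),('R2t',(393,317),.06),('R1t',(445,392),.06),('end post',(485,440),.084)]:
    print(n,onz(s,*f(*p),z)[:2].round(4))
t=shot('top');cv2.imwrite('pics/c14.png',cv2.convertScaleAbs(cv2.resize(t['img'][185:300,150:420],None,fx=2.95,fy=2.95,interpolation=2),alpha=1.5))
E
```

```text
chock post [0.5986 0.0014]
R3 stub [ 0.5577 -0.047 ]
R2 [ 0.5545 -0.1025]
R1 [ 0.5575 -0.1579]
R3 axle top [ 0.6053 -0.0464]
R2t [ 0.6038 -0.1018]
R1t [ 0.6054 -0.1583]
end post [ 0.5973 -0.2162]
```

View pics/c14.png

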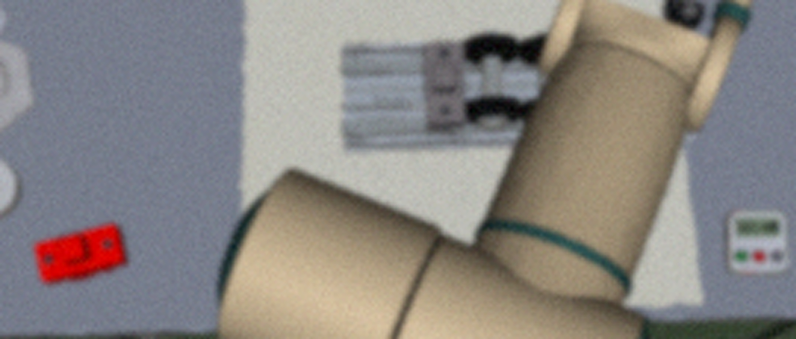

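```bash
python3 - <<'E'
from h import *
o=ctrl.get_obs();print(o['t'],o['qd'].round(1),o['wrist_force'].round(1));print(ctrl.finish_job())
E
```

```text
34.1333 [ 2.2 -0.2  1.8  0.6 -0.2 -0.1] [ 0.  -0.3 -0.4]
the job is handed in; nothing more can be done
None
```

I put the spare rollers away and handed the job in at about 34 s. It reports no verdict, so what follows is my own checks.

**What I did:**
- **End block:** the longer block went down over the rib and against the end plate. The rib is on the cradle's -x side.
- **Rollers:** the three rollers present went across the two tracks.
- **Chock:** the shorter block went down over the rib and slid along until the whole row was tight. The push force rose to about 11 N. I then let go and backed the arm off.

**Last checks, from the final side and top images:**

| Gap, centre to centre | Measured | Limit |
|---|---|---|
| End block to first roller | about 58 mm | 63 mm |
| Roller to roller | about 56 mm, both gaps | 63 mm |
| Last roller to chock | about 48 mm | 54 mm |

- **Seating:** both blocks showed a tool height on release that matches their undersides being on the cradle floor.
- **Rollers:** they looked square, and nothing was touching the robot.
- **Bystanders:** no move went near the timer, tape or bottle. The timer looked unmoved in the last top view. I did not measure any of the three afterwards.

**One disagreement:** the side view put the rollers about 6–8 mm off centre in x, while the top view put them about central. I trusted the top view because the guides leave the tyres only about 5 mm of play each way, inside the 10 mm limit.

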